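# Hang the snack cup to drip-dry over its dish

### The job

The snack cup with the wire carrying handle has just been rinsed: hang it by its handle on both prongs of the steel hook stand, and have the white dish with the flat handle standing on the counter centred beneath it to catch the drips. Set the dish down gently, and leave the other things on the counter where they are.

Things in the scene. Friction and masses are not known exactly. Their poses are not given: they have to be found in the camera images.
- pail: The snack cup to hang: green silicone, rim 84 mm and foot 68 mm wide, 75 mm high, 160 g, with a rigid upright carrying handle of 10 mm round steel bar in the cup's y-z plane. Handle 116 mm wide between centre lines; its straight level top bar runs 96 mm along the cup's y, centre line 155 mm above the foot. Origin: centre of the underside, z up; a half turn looks the same.
- pail_bar (a point): The middle of the top bar of the snack cup's handle (on the bar's centre line, 155 mm above the cup's foot).
- stand: Fixed steel hook stand: two 8 mm prongs at y = -30 and +30 mm reach from a post towards its own -x. Level seats x = -16 to 22 mm, top 210 mm high; upturned tips at x = -30 mm, top 240 mm; towards the post they rise gently. Post and 84 mm wide crosspiece at x = 98 to 117 mm, to 236 mm high; foot plate x = 90 to 180, y = -50 to 50, 16 mm high. Origin on the counter straight below the hook seat.
- hook_seat (a point): Midway between the two prongs at the middle of their level seats, 215 mm above the counter: where the centre of the cup's handle bar comes to rest, the bar lying along the stand's y across both prongs. Axes as the stand's.
- dish: White ceramic drip dish, round, rim 132 mm and foot 112 mm wide, 24 mm high, wall 5 mm, 280 g, with one flat straight handle towards its own -x: 22 mm wide (y), 12 mm thick, centre 20 mm above the foot, from the rim to 138 mm from the dish's centre. Origin: centre of the underside, z up.
- dish_handle (a point): A point in the middle of the dish's handle, 105 mm from the dish's centre, 20 mm above its foot.
- table: The black granite counter, top at z = 0, fixed.
- jar: Bystander: closed glass jar with a steel flap lid, 104 mm wide, 137 mm high; origin under its centre.
- plain_cup: Bystander: green silicone cup of the same size but without a handle, 84 mm wide, 75 mm high; origin under its centre.
- bowl: Bystander: white ceramic bowl without a handle, 96 mm wide, 45 mm high; origin under its centre.
- tong: Bystander: steel tong lying flat, about 165 mm long along its x, 60 mm wide at most, 16 mm high; origin under its middle.
- mill: Bystander: dark wooden pepper mill, 56 mm wide, 178 mm high; origin under its centre.
- tin: Bystander: steel tin, 74 mm wide, 100 mm high; origin under its centre.
Things that resemble listed ones, but are neither listed nor needed, are in the scene too. What is shaped like the pail but blue or pink is not meant.

How it is judged:
By the outcome, as a careful person would: the job done as asked, in the order asked, and still so for the second after the job is handed in, with the robot touching nothing.
It also fails if it takes over 72 s, if anything falls off the work surface, if the arm or the gripper's body presses on something with over 40 N, if the wrist force passes 120 N, or if a joint passes its speed limit or range.

### The arm

A 7-joint arm with a two-finger parallel gripper is mounted at the origin on the work surface. World frame = base frame: x ahead of the robot, y to its left, z up, the work surface at z = 0. Lengths are in m, angles in rad, forces in N, time in s.
With the tool pointing down it reaches from about 0.375 to 0.925 m from the base axis. Payload 3.1 kg.
Tool frame: the origin (TCP) lies between the finger pads; the fingertips stand 19 mm ahead of it and the grasp point (between the pads) is the TCP; z points along the fingers, y is the line along which they close (so a half turn about z gives the same grasp; the last joint's range is limited). The gripper opens to 85 mm and grips with 20 to 120 N. Pads are 22 mm wide; open, the fingers measure 114 mm over their backs; the gripper's body (76 mm by 85 mm) begins 54 mm behind the grasp point. The pads swing forward as they close: fully open they stand 13 mm farther back than shut.
Start: joints at [1.125, 0.383, 0.044, 1.598, -0.018, 1.161, -0.05], TCP at [0.222, -0.611, 0.25] pointing down, gripper open.
Joint ranges: [-2.61, 2.61], [-0.41, 2.15], [-1.48, 1.57], [0, 2.5], [-1.57, 4.71], [0.05, 1.97], [-2.85, 2.85]. Speed limits (rad/s): [2.79, 2.79, 3.14, 3.14, 3.14, 3.14, 3.14].

### API

Orientations are given as a unit quaternion [x, y, z, w].
In Python, from bench import move_ptp, movel, move_j, move_gripper, pause, inverse_kinematics, read_camera, camera_params, MotionError, sign_off, look_for, tip_of, read_time_s, read_qpos, read_joint_vel, read_effort, read_eef_pos, read_tcp_rot, read_ft_force, read_ft_torque, read_finger_gap, read_grasp_force gives the robot as it stands. Calls block until the motion is done:
- move_ptp(position, orientation): joint-space move of the TCP to a pose.
- movel(position, orientation=None, speed=0.15): straight line of the TCP; orientation=None keeps the orientation; speed is the mean speed in m/s.
- move_j(angles): joint-space move.
- move_gripper(opening, effort=None): finger opening in m; effort is the grip in N (None keeps the last); returns when the fingers have stopped.
- pause(seconds).
- inverse_kinematics(position, orientation): joint angles nearest the present ones, or None.
- read_camera(name): name is "scene" or "top"; returns the picture (400x640x3 uint8, red, green, blue); there is no depth.
- camera_params(name): a dict with "K" (3x3 intrinsics, pixels), "dist_coeffs" ([k1, k2, p1, p2, k3] as OpenCV has them; the pictures are not rectified), "camera_from_world" (4x4, takes a point from world to camera coordinates). Camera axes: x right, y down, z forward; pixel columns grow to the right and rows downward; lengths in m; the calibration is good to about 2 mm. A picture is of the moment at which its call begins. camera_params takes no time and is no camera call.
A pose or a line that the arm cannot do raises MotionError and nothing moves.
- sign_off(): hands the job in; it is judged then, once.
Trained networks look in the newest picture that a camera, given by its name, has taken for a name from the list of things; names that differ only in an ending like _2 or _b are one class to them, and where a whole thing is asked for, a point or a joint stands for the part that bears it (a point fixed in the world has none). Each returns a list of dicts, best first, with "confidence" (0 to 1); they miss things now and then, are a little off and sometimes report something else, mostly with a low value. They report only what shows in the picture. A call takes as long as a camera call. They do not tell look-alikes from the thing itself.
- look_for(camera, name): "at" ([column, row] in pixels, amid what is visible of it).
- tip_of(camera, name): "at" ([column, row] in pixels: a listed point, or the origin of a listed thing).
Readings, each from a call of its own:
- read_time_s(): time.
- read_qpos(): joint angles.
- read_joint_vel(): joint speeds.
- read_effort(): joint torques, N m.
- read_eef_pos(): TCP position.
- read_tcp_rot(): TCP orientation.
- read_ft_force(): force on the tool from outside, world axes, zero at the start.
- read_ft_torque(): the same for the moment, N m.
- read_finger_gap(): finger opening in m.
- read_grasp_force(): force on a finger pad.
Only numpy, scipy, OpenCV 4.12 (cv2) and the standard library are available. Lean on these libraries where they do the work, as an engineer would, in place of code of your own. Each camera call takes 0.05 s, during which the arm holds its last target. There are 200 camera calls.

## Working session

There is one attempt and no reset: what is moved stays moved. The work goes in short steps, each a Python script; the robot and the scene stay as the last script left them, time stands still between calls to the robot, and variables do not carry over. Pictures are saved under pics/ and viewed, at most 10 in all, crops included, and the job is handed in when it is done.

```bash
mkdir -p pics; ls
python3 - <<'E'
from bench import *
import cv2
for c in("scene","top"):
    im=read_camera(c); cv2.imwrite(f"pics/{c}0.png",im[:,:,::-1])
    p=camera_params(c); print(c,p["K"],p["dist_coeffs"],p["camera_from_world"])
    for n in("pail","pail_bar","stand","hook_seat","dish","dish_handle"):
        print(n,[(a,[round(v) for v in d["at"]],round(d["confidence"],2)) for a,f in(("L",look_for),("T",tip_of)) for d in f(c,n)[:5]])
print(read_time_s(),read_tcp_rot())
E
```

```text
pics
scene [[456.10422461   0.         317.43034932]
 [  0.         456.10422461 190.53759065]
 [  0.           0.           1.        ]] [-0.08532492  0.          0.          0.          0.        ] [[ 0.55015692  0.83497377  0.0120897  -0.29437042]
 [ 0.67799938 -0.43818256 -0.59018038 -0.30295311]
 [-0.48748764  0.33288863 -0.80718087  1.64299299]
 [ 0.          0.          0.          1.        ]]
pail [('L', [206, 206], 0.97), ('L', [228, 243], 0.77), ('L', [154, 240], 0.58), ('T', [160, 249], 0.93), ('T', [231, 253], 0.82), ('T', [208, 217], 0.67)]
pail_bar [('L', [153, 238], 0.96), ('L', [204, 205], 0.81), ('L', [449, 175], 0.46), ('T', [198, 186], 0.77), ('T', [146, 220], 0.74), ('T', [225, 230], 0.59)]
stand [('L', [353, 245], 0.9), ('L', [417, 141], 0.68), ('L', [157, 307], 0.64), ('T', [299, 189], 0.34)]
hook_seat [('L', [357, 248], 0.81), ('T', [336, 183], 0.64)]
dish [('L', [379, 167], 0.71), ('T', [381, 172], 0.56), ('T', [354, 150], 0.19)]
dish_handle [('L', [376, 168], 0.96), ('T', [356, 152], 0.69)]
top [[368.64228068   0.         320.79647778]
 [  0.         368.642
[... 276 characters left out ...]
]
 [ 0.          0.          0.          1.        ]]
pail [('L', [414, 270], 0.64), ('L', [412, 222], 0.62), ('L', [474, 264], 0.59), ('T', [463, 266], 0.95), ('T', [402, 222], 0.85), ('T', [407, 268], 0.74), ('T', [444, 189], 0.16)]
pail_bar [('L', [473, 265], 0.82), ('L', [415, 220], 0.61), ('T', [422, 218], 0.95), ('T', [421, 277], 0.9), ('T', [483, 267], 0.85)]
stand [('L', [312, 158], 0.77), ('L', [401, 155], 0.52)]
hook_seat [('L', [310, 160], 0.74), ('T', [177, 224], 0.46)]
dish [('L', [229, 225], 0.85), ('L', [453, 183], 0.32), ('T', [231, 222], 0.86)]
dish_handle [('L', [228, 222], 0.56), ('T', [231, 255], 0.96)]
1.3 [ 9.84915171e-01  1.73037869e-01  8.56487416e-06 -2.92752402e-05]
```

View pics/scene0.png

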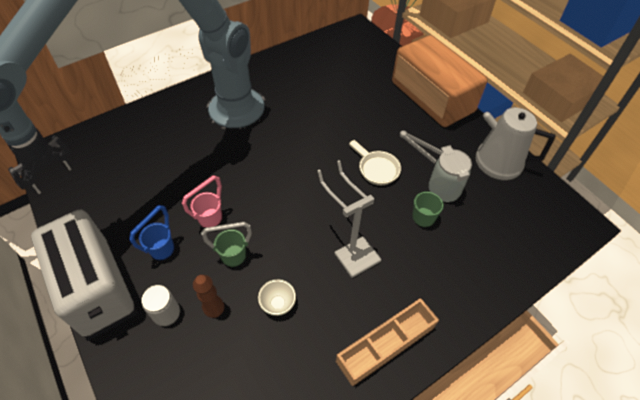

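View pics/top0.png

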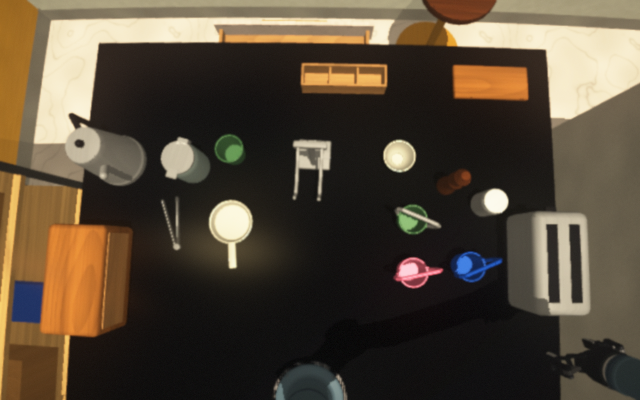

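Look-alikes for the pail in the top image are pink (414,270), blue (472,265), and green with the handle (412,220). The plain green cup at (230,149) has no handle. I choose (412,220), which is (230,245) in the scene image. The stand is at (312,158) and the dish at (231,222) with its handle towards the robot. The crop below checks the choice.

Run:
```python
import cv2,numpy as np
R={}
def crop(c,x,y,w,h,s):
    im=cv2.imread(f"pics/{c}0.png")[y:y+h,x:x+w]
    return cv2.resize(im,(w*s,h*s),interpolation=cv2.INTER_CUBIC)
# tiles: 400x300 each
t=[crop("scene",190,210,80,60,5),crop("top",375,190,80,60,5),crop("scene",300,150,100,75*1+0,4),crop("top",270,130,80,75,4)]
t[3]=cv2.copyMakeBorder(t[3],0,0,0,80,cv2.BORDER_CONSTANT)
m=np.vstack([np.hstack(t[:2]),np.hstack(t[2:])]); 
cv2.imwrite("pics/crop1.png",np.clip(m*1.3,0,255))
```

```text
[ WARN:0@0.073] global loadsave.cpp:1063 imwrite_ Unsupported depth image for selected encoder is fallbacked to CV_8U.
```

View pics/crop1.png

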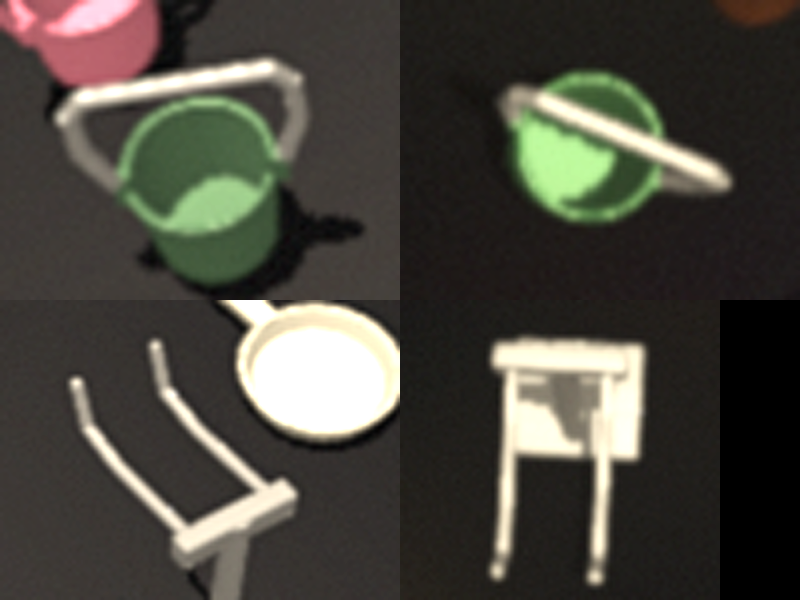

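The crop confirms the green cup with the steel handle: straight bar ends at scene (205,230) and (244,224), top (402,210) and (439,226). Stand prong tips are at top (294,197) and (319,199), scene (319,170) and (339,161). Next I fit the poses.

```bash
cat > h.py <<'E'
import numpy as np,cv2
from scipy.optimize import least_squares
from scipy.spatial.transform import Rotation as Ro
from bench import *
P={c:camera_params(c) for c in("scene","top")}
def proj(c,X):
    T=np.array(P[c]["camera_from_world"])
    return cv2.projectPoints(np.array(X,float).reshape(-1,1,3),cv2.Rodrigues(T[:3,:3])[0],T[:3,3],np.array(P[c]["K"]),np.array(P[c]["dist_coeffs"]))[0].reshape(-1,2)
def world(p,X):
    c,s=np.cos(p[2]),np.sin(p[2]); X=np.array(X,float)
    return X@np.array([[c,-s,0],[s,c,0],[0,0,1]]).T+[p[0],p[1],p[3] if len(p)>3 else 0]
def fit(obs,p0):
    f=lambda p:np.concatenate([(proj(c,world(p,[X]))[0]-uv) for c,X,uv in obs])
    r=least_squares(f,p0,loss="soft_l1"); return r.x,f(r.x).reshape(-1,2).round(1).tolist()
def ray(c,uv,z):
    return least_squares(lambda q:proj(c,[[q[0],q[1],z]])[0]-uv,[.5,0]).x
def down(a): # tool down, closing (tool y) along world angle a
    y=np.array([np.cos(a),np.sin(a),0]);z=np.array([0,0,-1.])
    return Ro.from_matrix(np.c_[np.cross(y,z),y,z]).as_quat()
E
python3 - <<'E'
from h import *
b=.155
pl=[("scene",[0,.048,b],(205,229.6)),("scene",[0,-.048,b],(244.4,224)),("top",[0,.048,b],(402,210)),("top",[0,-.048,b],(439.4,226)),
("top",[0,0,.075],(413,219.4)),("scene",[0,0,.075],(230,243)),("scene",[0,0,b],(225,228)),("top",[0,0,b],(421.5,218))]
x0=[*ray("top",(413,219.4),.075)]
for yaw in(0,1.57,3.14,-1.57):
    r=fit(pl,[*x0,yaw]); e=np.abs(r[1]).sum()
    if yaw==0 or e<best[0]: best=(e,r)
print("pail",best)
st=[("scene",[-.03,-.03,.24],(319,170.5)),("scene",[-.03,.03,.24],(338.8,161.3)),("scene",[-.016,-.03,.206],(322.5,182)),("scene",[-.016,.03,.206],(342,172.5)),
("top",[-.03,.03,.24],(294.25,197.5)),("top",[-.03,-.03,.24],(318.75,198.75)),("top",[.09,-.05,.016],(330,170)),("top",[.09,.05,.016],(297.5,169.5)),("top",[.18,-.05,.016],(331.2,141.2))]
x0=[*ray("top",(306,198),.24)]
print("stand",fit(st,[*x0,0]))
for c,(x,y,w,h) in(("top",(200,190,64,90)),("scene",(340,130,68,65))):
    im=cv2.imread(f"pics/{c}0.png")[y:y+h,x:x+w]
    m=(im.min(2)>95).astype(np.uint8)
    n,l,s,_=cv2.connectedComponentsWithStats(m);k=1+s[1:,4].argmax();m=(l==k).astype(np.uint8)
    d=cv2.morphologyEx(m,cv2.MORPH_OPEN,cv2.getStructuringElement(cv2.MORPH_ELLIPSE,(17,17)))
    e=cv2.fitEllipse(max(cv2.findContours(d,0,1)[0],key=len)); hm=(m>0)&(cv2.dilate(d,np.ones((5,5)))==0)
    v,u=np.nonzero(hm); 
    C=ray(c,(e[0][0]+x,e[0][1]+y),.021); H=ray(c,(u.mean()+x,v.mean()+y),.025)
    print(c,"dish",e,C,H,len(u),np.hypot(*(C-H)),np.arctan2(*(C-H)[::-1]))
print(ray("top",(231,255),.02),ray("scene",(356,152),.02))
E
```

```text
pail (np.float64(99.5), (array([ 0.53288512, -0.28709963, -0.49722975]), [[37.8, -4.1], [-39.1, 3.9], [2.2, -1.9], [-3.3, 0.1], [0.2, -0.2], [-1.4, -0.7], [-1.0, -1.3], [-1.4, -0.9]]))
stand (array([ 0.5963296 ,  0.00926158, -0.04554772]), [[-0.3, -0.7], [-0.3, -0.5], [-1.2, -0.4], [-1.3, 0.0], [-0.4, -0.6], [-0.3, -0.1], [-0.5, -0.6], [-0.4, -2.3], [0.3, -0.3]])
top dish ((30.153318405151367, 31.691299438476562), (42.54679870605469, 43.611289978027344), 22.354732513427734) [0.51519828 0.25200209] [0.40950496 0.24020255] 176 0.10634992951375771 0.11117910854644647
scene dish ((39.62736892700195, 36.81206130981445), (32.045166015625, 41.28777313232422), 99.35807037353516) [0.51540829 0.2512712 ] [0.4082392  0.23929534] 114 0.10783614463707908 0.1112856172452877
[0.41534995 0.24445298] [0.42312901 0.22511093]
```

Run:
```python
from h import *
b=.155
pl=[("scene",[0,-.048,b],(205,229.6)),("scene",[0,.048,b],(244.4,224)),("top",[0,.048,b],(402,210)),("top",[0,-.048,b],(439.4,226)),
("top",[0,0,.075],(413,219.4)),("scene",[0,0,.075],(230,243)),("scene",[0,0,b],(225,228)),("top",[0,0,b],(421.5,218))]
p,res=fit(pl,[.533,-.287,-.4]); print("pail",p,res)
np.save("pail.npy",p); ps=-.0455; S=world([.5963,.0093,ps],[[-.1,0,.36],[0,0,.262]])
for k in(0,np.pi):
    q=[inverse_kinematics([p[0],p[1],z],down(p[2]+k)) for z in(.3,.155)]+[inverse_kinematics(s,down(ps+k)) for s in S]
    print(k,[None if v is None else np.round(v,2).tolist() for v in q])
```

```text
pail [ 0.53295613 -0.28676797 -0.39438956] [[0.4, -0.1], [-1.6, -0.1], [1.3, -0.3], [-2.6, -1.6], [0.0, -0.3], [-1.3, -0.7], [-0.8, -1.3], [-1.5, -0.9]]
0 [[0.67, 0.28, -0.29, 1.64, 0.08, 1.24, -0.03], [0.66, 0.42, -0.29, 1.78, 0.14, 0.97, -0.08], [0.54, 0.04, -0.66, 1.79, 0.03, 1.32, -0.17], [0.42, 0.34, -0.61, 1.69, 0.21, 1.18, -0.29]]
3.141592653589793 [[-0.54, 0.63, 1.38, 1.69, -0.63, 1.36, -2.58], [-0.49, 0.91, 1.37, 1.83, -0.95, 1.26, -2.37], [-1.65, -0.37, 1.31, 1.86, 0.36, 1.4, 2.67], [0.84, 0.58, -1.24, 1.68, 0.57, 1.3, 2.58]]
```

Run:
```python
from h import *
p=np.load("pail.npy"); o=down(p[2])
e=read_eef_pos(); movel([e[0],e[1],.36],speed=.3)
move_gripper(.045,40)
move_ptp([p[0],p[1],.34],o); movel([p[0],p[1],.155],speed=.12)
print(read_ft_force())
move_gripper(0,40); print("gap",read_finger_gap(),read_grasp_force())
f0=read_ft_force(); movel([p[0],p[1],.36],speed=.15); pause(.3)
print(f0,read_ft_force(),read_finger_gap(),read_time_s())
S=world([.5963,.0093,-.0455],[[-.1,0,.36],[-.1,0,.262]]); o=down(-.0455)
move_ptp(S[0],o); movel(S[1],speed=.12); pause(.5)
print(read_time_s(),read_eef_pos(),read_finger_gap())
T=[]
for c in("scene","top"):
    im=read_camera(c); cv2.imwrite(f"pics/{c}1.png",im[:,:,::-1])
    x,y=(280,120) if c=="scene" else (260,130)
    T.append(cv2.resize(im[y:y+100,x:x+100,::-1],(400,400),interpolation=cv2.INTER_CUBIC))
cv2.imwrite("pics/crop2.png",np.hstack(T))
```

```text
[-0.62346296  0.98898441  0.51744895]
gap 0.008411607788523536 38.93078684806824
[-0.970088    0.75478731  2.5993623 ] [-0.174522    0.6627022  -1.56978398] 0.008266244735834814 7.8667
10.4917 [0.49645373 0.0138416  0.26212942] 0.008171444492117793
```

View pics/crop2.png

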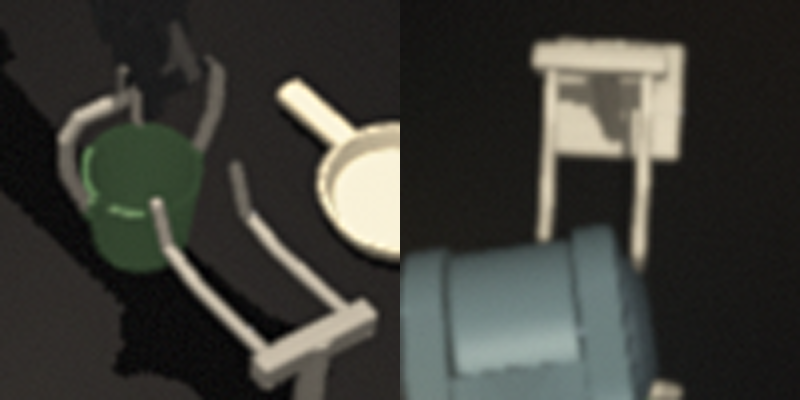

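The green cup hangs upright in the gripper, in front of the two prongs. The prong tips, at crop (155,205) and (237,165), lie between the handle's sides. I'm moving it in.

Run:
```python
from h import *
S=lambda x,z:world([.5963,.0093,-.0455],[[x,0,z]])[0]
movel(S(.003,.262),speed=.06); pause(.4); f0=read_ft_force(); print(f0)
movel(S(.003,.224),speed=.04); z=.224
while z>.208:
    z-=.0015; movel(S(.003,z),speed=.02); pause(.1)
    f=read_ft_force()-f0
    if np.linalg.norm(f)>2.5: break
print(z,f,read_eef_pos(),read_time_s())
im=read_camera("scene"); im2=im[120:220,280:380,::-1]
cv2.imwrite("pics/crop3.png",cv2.resize(im2,(600,600),interpolation=cv2.INTER_CUBIC))
```

```text
[-0.85868298  0.27884761 -0.52434285]
0.2135 [-0.69116691 -0.41231005  6.30077464] [0.59968002 0.00918155 0.21482623] 16.4083
```

View pics/crop3.png

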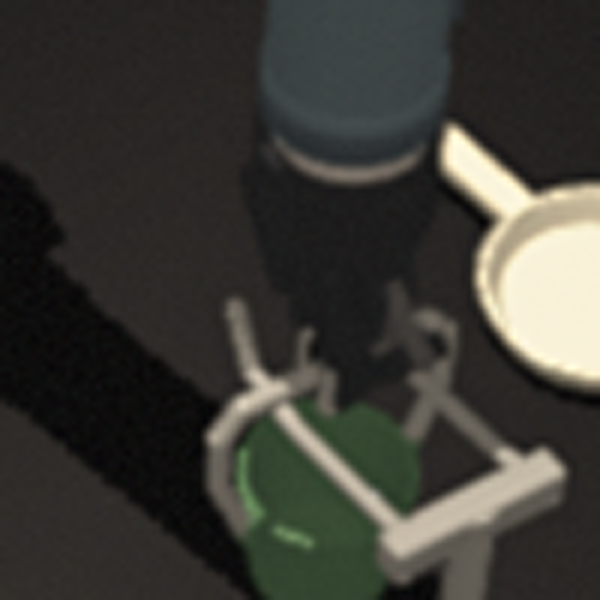

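The bar met the prongs at z≈0.2148, with both prongs under it as seen at crop (265,385) and (425,380). I'm releasing it and fetching the dish.

Run:
```python
from h import *
S=lambda x,z:world([.5963,.0093,-.0455],[[x,0,z]])[0]
move_gripper(.03,20); pause(.4)
movel(S(.003,.34),speed=.1)
D=[.5153,.2517,.111]; G=world(D,[[-.105,0,0]])[0][:2]
for k in(np.pi/2,-np.pi/2):
    o=down(D[2]+k); o2=down(-.0455+k)
    q=[inverse_kinematics([*G,.2],o),inverse_kinematics([*G,.024],o),inverse_kinematics(S(-.105,.035),o2)]
    print(k,[None if v is None else np.round(v,2).tolist() for v in q])
im=read_camera("scene"); T=[im[130:250,270:430,::-1]]
cv2.imwrite("pics/crop4.png",cv2.resize(T[0],(800,600),interpolation=cv2.INTER_CUBIC))
print(read_time_s())
```

```text
1.5707963267948966 [[0.25, 0.22, -0.93, 2.02, 0.2, 1.0, 0.9], [0.07, 0.54, -0.78, 2.12, 0.59, 0.71, 0.58], [0.46, 0.5, -0.65, 2.09, 0.47, 0.7, 1.03]]
-1.5707963267948966 [[-0.03, 0.16, -0.63, 2.03, 0.11, 0.99, -2.17], [-0.2, 0.45, -0.46, 2.13, 0.34, 0.63, -2.36], [0.16, 0.43, -0.31, 2.1, 0.21, 0.64, -1.91]]
18.6667
```

View pics/crop4.png

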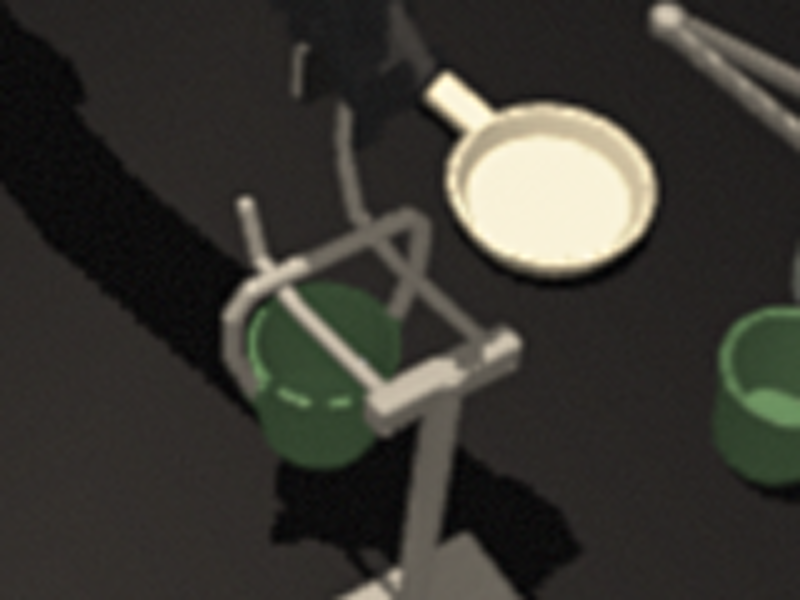

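The cup hangs across both prongs at crop (275,270) and (375,225). Now the dish.

Run:
```python
from h import *
D=[.5153,.2517,.111]; G=world(D,[[-.105,0,0]])[0][:2]; o=down(D[2]+np.pi/2)
move_gripper(.05,20); move_ptp([*G,.2],o); movel([*G,.06],speed=.15); movel([*G,.024],speed=.05); pause(.2)
f0=read_ft_force(); print(f0,read_eef_pos())
move_gripper(0,20); print(read_finger_gap(),read_grasp_force()); move_gripper(0,100); pause(.2)
print(read_finger_gap(),read_grasp_force(),read_ft_force())
movel([*G,.036],speed=.03); pause(.4); print(read_ft_force()-f0,read_ft_torque(),read_finger_gap(),read_eef_pos(),read_time_s())
im=read_camera("scene")[120:210,320:440,::-1]
cv2.imwrite("pics/crop5.png",cv2.resize(im,(800,600),interpolation=cv2.INTER_CUBIC))
```

```text
[ 0.04729832 -0.12755455  0.58573724] [0.41124001 0.24022268 0.02431389]
0.021375540479111887 24.70315396785736
0.020084920902348858 98.35097193717957 [-1.89010875  0.44606136  5.3169926 ]
[ 0.0928904   0.27924001 -3.92216197] [-0.07110757  0.29838331 -0.02053182] 0.019917286156009285 [0.41088576 0.24006724 0.03593116] 24.125
```

View pics/crop5.png

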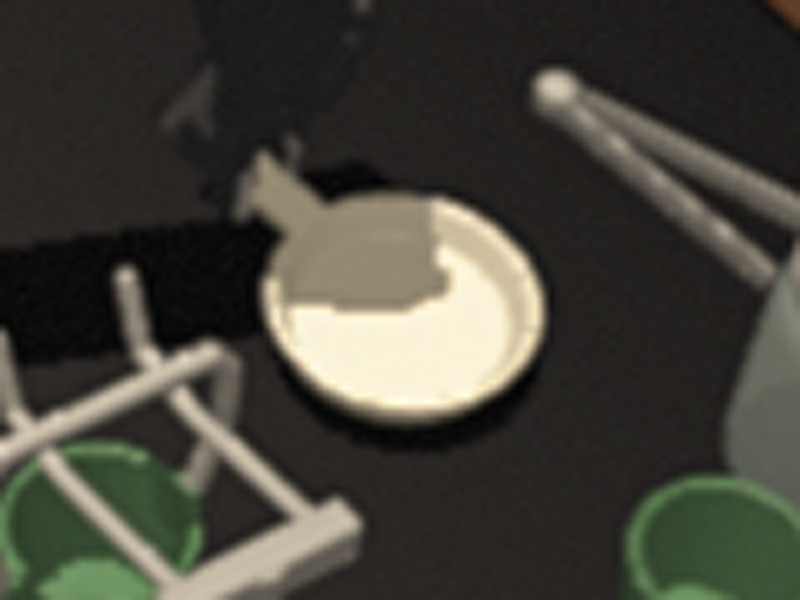

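The dish is airborne and level to the eye (crop (405,305)). The torque of 0.30 N m matches its full weight. I'm sliding it low under the cup, sideways.

Run:
```python
from h import *
ps=-.0455; S=lambda x,z:world([.5990,.0092,ps],[[x,0,z]])[0]
o=down(ps+np.pi/2)
movel(S(-.105,.036),o,speed=.08); pause(.5); print(read_eef_pos(),read_time_s(),read_ft_torque())
T=[]
for c,(x,y) in(("scene",(300,110)),("top",(260,120))):
    im=read_camera(c); cv2.imwrite(f"pics/{c}6.png",im[:,:,::-1])
    T.append(cv2.resize(im[y:y+120,x:x+80,::-1],(400,600),interpolation=cv2.INTER_CUBIC))
cv2.imwrite("pics/crop6.png",np.hstack(T))
```

```text
[0.4940923  0.01397456 0.03598602] 27.8333 [ 0.00498731  0.29966367 -0.04171387]
```

View pics/crop6.png

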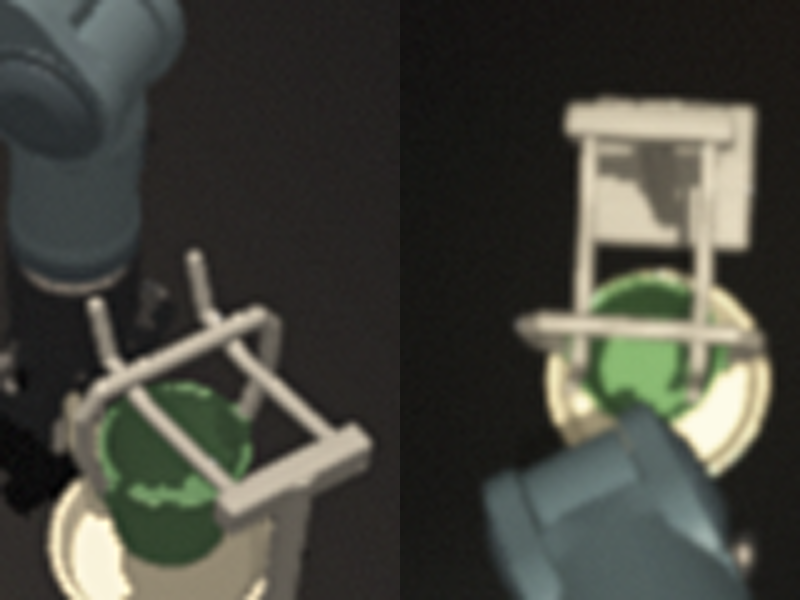

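Run:
```python
from h import *
print("bar",ray("top",(308.4,187.2),.215),"rim",ray("top",(310.4,189.8),.135))
print("expected dish rim L/R px",[proj("top",[[.599,.0092+s*.066,.036]])[0] for s in(1,-1)],"obs",260+147/5,260+370/5, "top edge exp",proj("top",[[.665,.0092,.036]])[0],"obs row",120+268/5)
print("scene bar",ray("scene",(300+182/5,110+355/5),.215),"cup rim",ray("scene",(300+177/5,110+443/5),.135))
```

```text
bar [0.59626763 0.00726644] rim [0.60161102 0.00605804]
expected dish rim L/R px [array([288.82201068, 194.98499236]), array([332.91090471, 196.04453824])] obs 289.4 334.0 top edge exp [311.48707937 173.79098271] obs row 173.6
scene bar [0.60414747 0.01007214] cup rim [0.60405006 0.01126713]
```

Run:
```python
from h import *
ps=-.0455; S=lambda x,z:world([.6003,.0097,ps],[[x,0,z]])[0]
f0=read_ft_force(); z=.036
movel(S(-.105,.029),speed=.03); pause(.2); z=.029
while z>.0215:
    f=read_ft_force()-f0
    if f[2]>2.2: break
    z-=.0007; movel(S(-.105,z),speed=.01); pause(.1)
print(z,f,read_ft_torque(),read_eef_pos())
move_gripper(.02,20); pause(.2); print(read_ft_force()-f0,read_finger_gap())
move_gripper(.045,20); pause(.2)
movel(S(-.107,.07),speed=.06); movel(S(-.14,.2),speed=.15); 
e=read_eef_pos(); move_ptp([.35,-.35,.35],down(ps+np.pi/2)); pause(.5)
print(read_time_s())
T=[]
for c,(x,y) in(("scene",(300,140)),("top",(260,120))):
    im=read_camera(c); cv2.imwrite(f"pics/{c}7.png",im[:,:,::-1])
    T.append(cv2.resize(im[y:y+120,x:x+80,::-1],(400,600),interpolation=cv2.INTER_CUBIC))
cv2.imwrite("pics/crop7.png",np.hstack(T))
```

```text
0.024800000000000006 [-0.5633575   0.14135163  3.20705394] [-0.01283529  0.13056894  0.00693567] [0.4954992  0.01451301 0.02485823]
[0.13935715 0.16879972 3.07716872] 0.020041419617368633
35.6417
```

View pics/crop7.png

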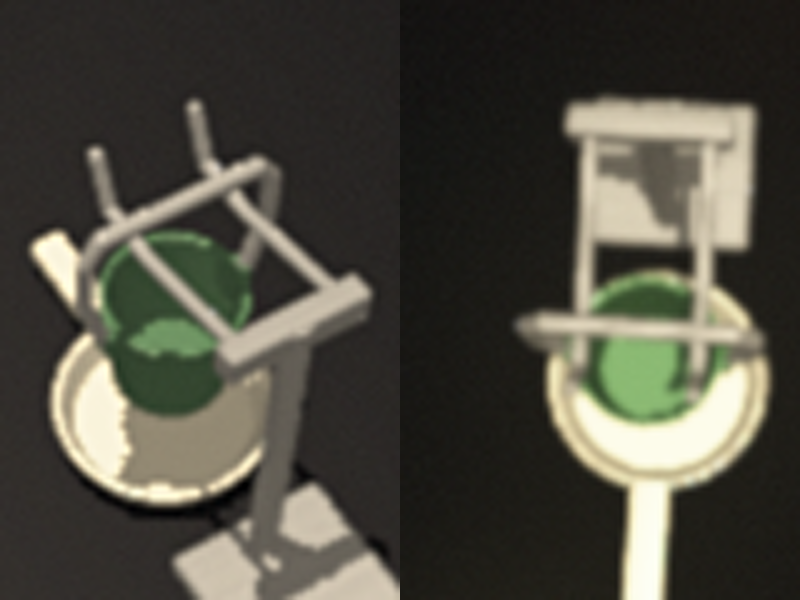

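Run:
```python
from h import *
print("dish",ray("top",(260+257.5/5,120+380/5),.021),ray("scene",(300+162/5,140+402/5),.02),"bar",ray("top",(308.4,187.2),.215))
print(ray("scene",(300+182/5,140+205/5),.215))
sign_off()
```

```text
dish [0.59953784 0.00786241] [0.59974909 0.00969743] bar [0.59626763 0.00726644]
[0.60414747 0.01007214]
the job is handed in; nothing more can be done
```

Done and handed in after about 36 s: the green cup hangs by its handle on both prongs, and the dish stands beneath it, centred to within about 5 mm by the camera fits. I set it down gently, with about 3 N at touchdown, and the robot touched none of the other things on the counter.

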